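# Stand the fallen oil tin up again in its rack lane

## Robot

A 6-joint arm with a two-finger parallel gripper is mounted at the origin on the work surface. World frame = base frame: x ahead of the robot, y to its left, z up, the work surface at z = 0. Lengths are in m, angles in rad, forces in N, time in s.
With the tool pointing down it reaches from about 0.225 to 0.875 m from the base axis. Payload 3.4 kg.
Tool frame: the origin (TCP) lies at the centre of the arm's flange, where the gripper is bolted on; the fingertips stand 173 mm ahead of it and the grasp point (between the pads) lies 155 mm ahead of it; z points along the fingers, y is the line along which they close (so a half turn about z gives the same grasp; the last joint's range is limited). The gripper opens to 85 mm and grips with 20 to 120 N. Pads are 22 mm wide; open, the fingers measure 114 mm over their backs; the gripper's body (76 mm by 85 mm) begins 54 mm behind the grasp point. The pads swing forward as they close: fully open they stand 13 mm farther back than shut.
Start: joints at [-1.337, 0.276, 1.505, -0, 1.361, -0.121], TCP at [0.2, -0.539, 0.405] pointing down, gripper open.
Joint ranges: [-2.89, 2.89], [-0.75, 2.08], [0.22, 2.7], [-1.18, 4.32], [0.11, 2.71], [-2.7, 2.7]. Speed limits (rad/s): [2.57, 2.57, 3.14, 3.14, 3.14, 3.14].

## Interface

Orientations are given as a unit quaternion [x, y, z, w].
In Python, from bench import manip, solve_ik, read_camera, sensors gives the robot as it stands. Calls block until the motion is done:
- manip.move_pose(position, orientation): joint-space move of the TCP to a pose.
- manip.movel(position, speed=0.15, attitude=None, threshold=None): straight line of the TCP; attitude=None keeps the orientation; speed is the mean speed in m/s. With threshold (N) it stops when the force on the tool has changed by that much, and returns True; else False.
- manip.goto_joints(angles): joint-space move.
- manip.ungrasp() and manip.grab(newtons=None): open the fingers fully, or close them until they stop; newtons is the grip in N (None keeps the last).
- manip.hold(seconds).
- solve_ik(position, orientation): joint angles nearest the present ones, or None.
- read_camera(name): name is "scene" or "side" or "wrist"; returns a dict with "color" (384x512x3 uint8, red, green, blue), "fx", "fy", "cx", "cy" (pixels), "origin" and "orientation" of the camera in the world; the wrist camera has in their place "hand_eye" (4x4, takes a point from camera to tool coordinates, whose origin is the TCP and whose axes are the flange's). Camera axes: x right, y down, z forward; pixel columns grow to the right and rows downward; lengths in m; the calibration is good to about 2 mm. A picture is of the moment at which its call begins: read the wrist's pose just before it. There is no depth.
A pose or a line that the arm cannot do raises manip.Unreachable and nothing moves.
- manip.close_job(): hands the job in; it is judged then, once.
Readings, each from a call of its own:
- sensors.current_time(): time.
- sensors.current_q(): joint angles.
- sensors.current_qd(): joint speeds.
- sensors.current_joint_efforts(): joint torques, N m.
- sensors.current_ee_pos(): TCP position.
- sensors.current_orientation(): TCP orientation.
- sensors.current_ft_force(): force on the tool from outside, world axes, zero at the start.
- sensors.current_ft_torque(): the same for the moment, N m.
- sensors.current_opening(): finger opening in m.
- sensors.current_grip_force(): force on a finger pad.
Only numpy, scipy, OpenCV 4.12 (cv2) and the standard library are available. Lean on these libraries where they do the work, as an engineer would, in place of code of your own. Each camera call takes 0.05 s, during which the arm holds its last target. There are 200 camera calls.

## Task

The small square tin with the screw cap has fallen over in the low rack, and there is no room to tip it up between its two taller neighbours. Lift it out, put it down on the bare counter outside the rack and let go of it, then take hold of it again another way and stand it upright, cap up, on the rack floor about midway between the neighbours, holding it until it stands on the floor. Leave the neighbours and everything else on the counter where they are.

Things in the scene. Friction and masses are not known exactly. Their poses are not given: they have to be found in the camera images.
- tin: Fallen tin, plain steel: square body 48 x 48 x 120 mm long, with a neck and black screw cap (28 mm across, ending 26 mm beyond the body) on one end; 0.2 to 0.45 kg. Starts lying in the rack. Its y is the long axis, +y to the cap; as it lies, z is up. Origin: middle of the body's lower face as it lies, 24 mm under the long axis, 60 mm from the foot. Upright = y straight up.
- tin_foot (a point): Centre of the tin's flat foot (own y = -60 mm, z = 24 mm). Axes as the tin's. Bare counter to put it down on: between robot and rack, within about 120 mm either side of straight ahead, up to 0.55 m from the robot.
- rack: Low fixed aluminium rack: a lane 76 x 360 mm inside (82 x 366 outside). Origin on the counter under its middle; y along the lane, x across it, away from the robot. Floor 4 mm, lips 12 mm above the counter. Neighbours stand 133 to 143 mm either side of its middle, the tin lies between, cap to +y.
- canister: Neighbour: round steel canister, 66 mm across, 150 mm high and a 14 mm knob on top, 0.6 kg, loose, standing in the lane. Origin: centre of its foot.
- teatin: Neighbour: large square steel tin 64 x 64 mm, 150 mm high and a round 14 mm lid on top, 0.6 kg, loose, standing in the lane. Origin: centre of its foot.
- torch: Bystander: blue aluminium torch standing on its head, head 50 mm across, 150 mm high. Origin: centre of its foot.
- pliers: Bystander: needle-nose pliers with yellow grips lying flat, 185 mm long along own x (nose to +x, 113 mm of it on the grip side), 16 mm high. Origin: under the pivot.
- hammer: Bystander: red plastic hammer lying off to the left, along own x, head to +x.
- tiffin: Bystander: shut round steel tiffin box, 126 mm across, 146 mm high to its handle, off to the right. Origin: centre of its foot.
Not all that is in view belongs to the job. Leave any orange look-alike of the tin alone.

How it is judged:
By the outcome, as a careful person would: the job done as asked, in the order asked, and still so for the second after the job is handed in, with the robot touching nothing.
It also fails if it takes over 58 s, if anything falls off the work surface, if the arm or the gripper's body presses on something with over 40 N, if the wrist force passes 120 N, or if a joint passes its speed limit or range.

## Working session

There is one attempt and no reset: what is moved stays moved. The work goes in short steps, each a Python script; the robot and the scene stay as the last script left them, time stands still between calls to the robot, and variables do not carry over. Pictures are saved under pics/ and viewed, at most 10 in all, crops included, and the job is handed in when it is done.

```bash
ls; mkdir -p pics; python3 - <<'E'
from bench import read_camera, sensors
import cv2, numpy as np
ims=[]
for n in ("scene","side"):
    c=read_camera(n); print(n,{k:np.round(v,4).tolist() for k,v in c.items() if k!="color"})
    cv2.imwrite(f"pics/{n}_raw.png",c["color"][...,::-1]); 
    cv2.imwrite(f"pics/{n}0.png",cv2.resize(c["color"][...,::-1],(800,600)))
print(read_camera("wrist")["hand_eye"], sensors.current_orientation(), sensors.current_time())
E
```

```text
pics
scene {'fx': 430.4305, 'fy': 430.4305, 'cx': 261.8421, 'cy': 193.1401, 'origin': [1.2098, 0.702, 1.3455], 'orientation': [0.364, 0.8751, -0.2969, -0.1161]}
side {'fx': 458.087, 'fy': 458.087, 'cx': 260.8265, 'cy': 198.4596, 'origin': [-0.0651, 1.2344, 1.1727], 'orientation': [-0.21, 0.878, -0.4198, 0.0934]}
[[-9.97138938e-04 -9.47666315e-01 -3.19260962e-01  8.19884196e-02]
 [ 9.99999477e-01 -8.72097780e-04 -5.34611955e-04  7.91618991e-04]
 [ 2.28206965e-04 -3.19261328e-01  9.47666688e-01  3.14081202e-02]
 [ 0.00000000e+00  0.00000000e+00  0.00000000e+00  1.00000000e+00]] [ 9.84303244e-01  1.76484068e-01 -4.84004680e-05 -7.03897577e-04] 0.15
```

View pics/scene0.png

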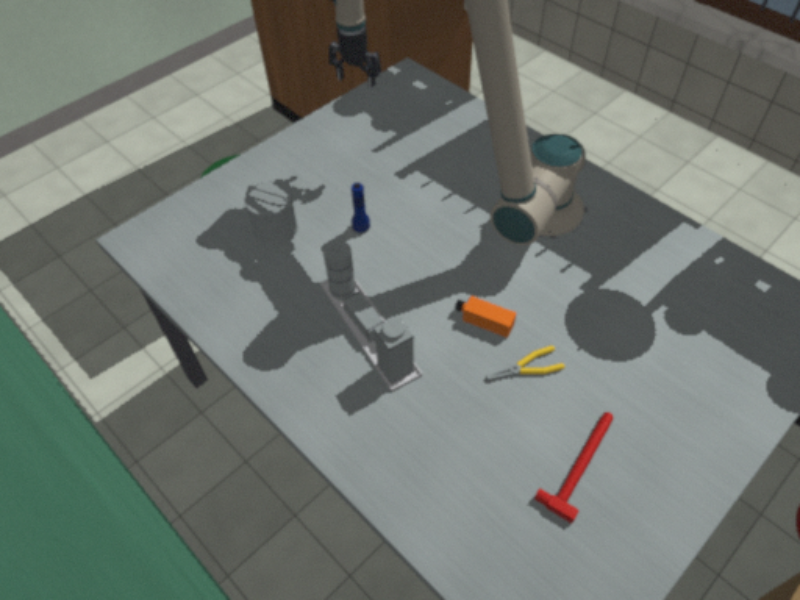

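View pics/side0.png

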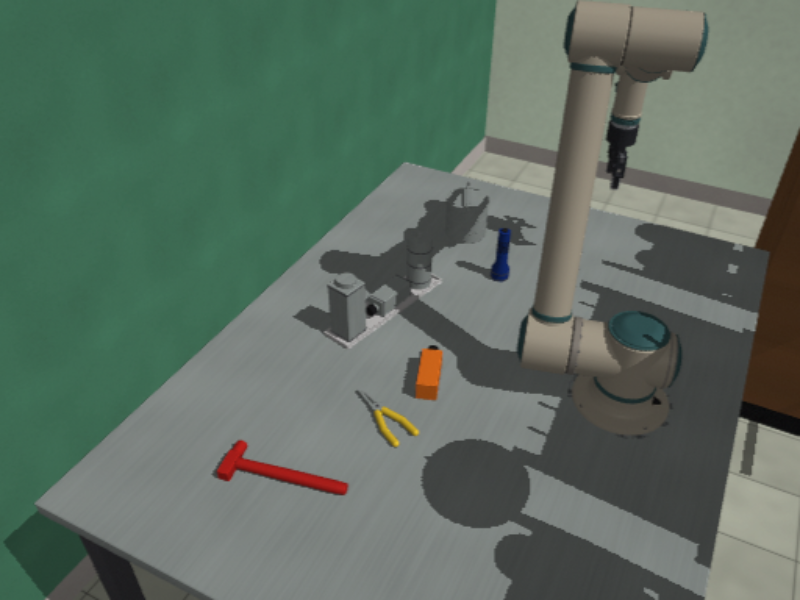

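Scene (800x600 view): the plain-steel tin lies in the rack between the canister (340,270) and the square tea tin (395,350), at about (368,315). The orange look-alike is at (487,315) on the counter and is to be left alone. The steel tin at scene (368,315), side (382,300) fits the description, because it is plain steel, lies in the rack, and its cap points to the tea tin.

```bash
cat > h.py <<'E'
import numpy as np, cv2
from scipy.spatial.transform import Rotation as R
from bench import manip, solve_ik, read_camera, sensors
def cam(name):
    if name=="wrist":
        p=np.array(sensors.current_ee_pos()); r=R.from_quat(sensors.current_orientation())
        c=read_camera(name); H=np.array(c["hand_eye"]); return c, p+r.apply(H[:3,3]), r*R.from_matrix(H[:3,:3])
    c=read_camera(name); return c,np.array(c["origin"]),R.from_quat(c["orientation"])
def ray(C,u,v):
    c,o,r=C; return o, r.apply([(u-c["cx"])/c["fx"],(v-c["cy"])/c["fy"],1.])
def plane(C,u,v,z):
    o,d=ray(C,u,v); return o+d*(z-o[2])/d[2]
def proj(C,p):
    c,o,r=C; q=r.inv().apply(np.array(p)-o); return np.array([c["cx"]+c["fx"]*q[0]/q[2],c["cy"]+c["fy"]*q[1]/q[2]])
def tri(C1,p1,C2,p2):
    o1,d1=ray(C1,*p1);o2,d2=ray(C2,*p2)
    t=np.linalg.lstsq(np.c_[d1,-d2],o2-o1,rcond=None)[0]; a,b=o1+t[0]*d1,o2+t[1]*d2
    return (a+b)/2,np.linalg.norm(a-b)
def down(yaw): # tool z down, tool y (closing) at world angle yaw+90 ; tool x along yaw
    return (R.from_euler('z',yaw)*R.from_euler('x',np.pi)).as_quat()
E
python3 - <<'E'
from h import *
S=cam("scene"); D=cam("side"); k=.64
for n,u,v,z in [("rackBR",420,375,.012),("rackB",390,388,.012),("rackTop",323,283,.012),("tin",368,315,.052),("orange",487,315,.04),("pl pivot",520,369,.01),("plgrip1",552,349,.01),("plgrip2",562,368,.01),("nose",488,379,.005),("torch",361,226,0)]:
    print(n,plane(S,u*k,v*k,z).round(3))
for n,u,v,z in [("rackNear",347,346,.012),("rackL",326,334,.012),("rackR",441,281,.012),("orange",429,375,.04),("tiffin",467,235,0),("torch",501,277,0)]:
    print(n,plane(D,u*k,v*k,z).round(3))
E
```

```text
rackBR [0.639 0.141 0.012]
rackB [0.712 0.117 0.012]
rackTop [ 0.619 -0.225  0.012]
tin [ 0.625 -0.046  0.052]
orange [0.42 0.15 0.04]
pl pivot [0.465 0.293 0.01 ]
plgrip1 [0.369 0.312 0.01 ]
plgrip2 [0.395 0.361 0.01 ]
nose [0.534 0.257 0.005]
torch [ 0.41  -0.312  0.   ]
rackNear [0.63  0.139 0.012]
rackL [0.699 0.125 0.012]
rackR [ 0.537 -0.205  0.012]
orange [0.4   0.165 0.04 ]
tiffin [ 0.57  -0.466  0.   ]
torch [ 0.404 -0.314  0.   ]
```

```bash
python3 - <<'E'
from h import *
y=-0.276; c=np.array([.625,-.044,0]); a=np.array([np.cos(y),np.sin(y),0])
p=c-0.0*a; p=p+np.array([0,0,.5])+.06*a
q=down(y)
print(solve_ik(p,q))
print([solve_ik(c+[0,0,.19],down(t)) is not None for t in (y+np.pi/2,y-np.pi/2)])
for e in (10,20,30):
    tf=(R.from_rotvec(np.array([np.sin(y),-np.cos(y),0])*np.radians(90-e))*R.from_quat(down(y)))
    tl=(R.from_rotvec(np.array([np.sin(y),-np.cos(y),0])*np.radians(-e))*R.from_quat(down(y)))
    print(e,tf.apply([0,0,1]).round(2),solve_ik(c+[0,0,.09]-.155*tf.apply([0,0,1]),tf.as_quat()),solve_ik(np.array([.4,-.06,.04])-.155*tl.apply([0,0,1]),tl.as_quat()))
manip.move_pose(p,q)
W=cam("wrist"); im=W[0]["color"][...,::-1]
cv2.imwrite("pics/w1_raw.png",im); np.savez("w1.npz",o=W[1],q=W[2].as_quat(),k=[W[0][x] for x in("fx","fy","cx","cy")])
cv2.imwrite("pics/w1.png",cv2.resize(im,(800,600)))
print(W[0]["fx"],sensors.current_time())
E
```

```text
[-1.89596716e-01  4.20331788e-01  1.05641433e+00 -4.44089210e-16
  1.66484654e+00  1.65719961e+00]
[True, False]
10 [ 0.95 -0.27 -0.17] [-0.06952228  0.90993943  2.58980805  3.34813109  1.74696512 -1.49773464] [-0.31538763  0.34731738  2.03924078 -0.0085336   0.92945224  1.53711198]
20 [ 0.9  -0.26 -0.34] [-0.07991978  0.68667188  2.52968862  3.3330214   1.29510076 -1.55567143] [-0.31095196  0.43496216  1.92977574 -0.01324204  1.12575836  1.54365153]
30 [ 0.83 -0.24 -0.5 ] [-0.09488002  0.5058469   2.43116543  3.35142011  0.84646641 -1.61967769] [-0.30761301  0.52880356  1.82851618 -0.01636785  1.30768895  1.54767372]
277.6162641529293 2.7417
```

View pics/w1.png

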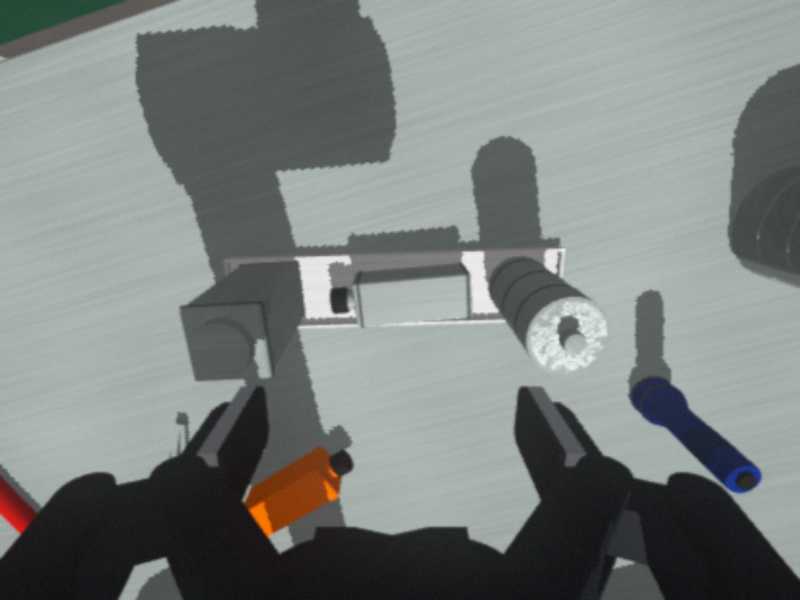

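The wrist view (800x600) shows the steel tin lying in the rack with its top face at about (357–469, 267–327). Its black cap is at (340,300), beside the tea tin on the left. The orange look-alike is at (295,490) on the counter. Next I take an enlarged crop to confirm and read the corners.

```bash
python3 - <<'E'
import cv2
im=cv2.imread("pics/w1_raw.png")[145:250,110:395]
im=cv2.resize(im,(798,294),interpolation=cv2.INTER_CUBIC)
for i in range(0,798,100): cv2.line(im,(i,0),(i,6),(0,0,255),1)
cv2.imwrite("pics/crop1.png",im)
E
```

```text
(no output)
```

View pics/crop1.png

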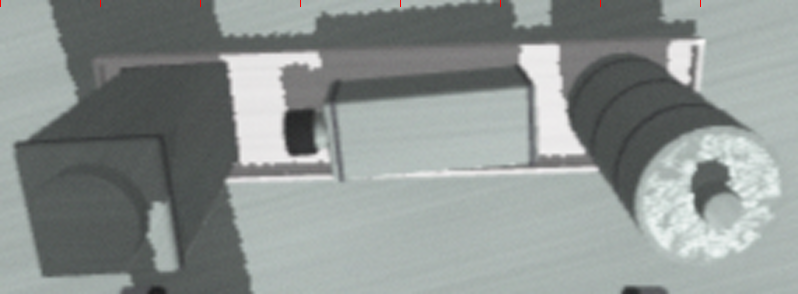

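The crop confirms the plain-steel tin: top-face corners at crop (332,100), (532,86), (533,165) and (342,180), with the black cap at (302,132) pointing to the square tea tin. Canister top centre is at about (708,193). The tea tin's top corners are (16,143), (163,136), (182,265) and (42,275).

```bash
cat > meas.py <<'E'
from h import *
w=np.load("w1.npz"); k=dict(zip(("fx","fy","cx","cy"),w["k"])); W=(k,w["o"],R.from_quat(w["q"]))
P=lambda x,y,z: plane(W,110+x/2.8,145+y/2.8,z)
t=np.array([P(*p,.052) for p in [(332,100),(532,86),(533,165),(342,180)]])
print(t.round(4),"c",t.mean(0).round(4),"yaw",np.degrees(np.arctan2(*((t[0]-t[1])+(t[3]-t[2]))[[1,0]])))
print("len",np.linalg.norm(t[0]-t[1]),np.linalg.norm(t[3]-t[2]),np.linalg.norm(t[0]-t[3]),np.linalg.norm(t[1]-t[2]))
T=np.array([P(*p,.15) for p in [(16,143),(163,136),(182,265),(42,275)]]); print("tea",T.mean(0).round(4),np.linalg.norm(T[0]-T[1]),np.linalg.norm(T[1]-T[2]))
C=P(708,193,.15);print("can",C.round(4))
r=np.array([P(*p,.012) for p in [(95,58),(704,39),(600,170),(230,181)]]);print("rack",r.round(4))
d=r[0]-r[1];print("yaw",np.degrees(np.arctan2(d[1],d[0])),np.linalg.norm(d),"mid neigh",(T.mean(0)+C)[:2]/2)
E
python3 meas.py
cat > fk.py <<'E'
from h import *
from scipy.optimize import least_squares
def chain(q,L):
    "wrist point, TCP, tool rotation"
    h,a,b,c,dy,ex=L
    A=R.from_euler('z',q[0]); B=A*R.from_euler('y',q[1]); E=A.apply([ex,dy,h])+B.apply([0,0,a])
    F=B*R.from_euler('y',q[2]); Wp=E+F.apply([0,0,b]); G=F*R.from_euler('z',q[3])*R.from_euler('y',q[4])
    return Wp,Wp+G.apply([0,0,c]),G*R.from_euler('z',q[5])
if __name__=="__main__":
    rng=np.random.default_rng(0); S=[]
    while len(S)<25:
        p=rng.uniform([.3,-.3,.2],[.6,.3,.5]); o=R.from_euler('z',rng.uniform(-1,1))*R.from_euler('xyz',[np.pi,0,0])*R.from_rotvec(rng.uniform(-1.5,1.5,3))
        q=solve_ik(p,o.as_quat())
        if q is not None: S.append((p,q,o))
    s=least_squares(lambda L:np.concatenate([chain(q,L)[1]-p for p,q,o in S]),[.2,.4,.4,.1,0,0])
    print(s.x.round(4),np.abs(s.fun).max(),[ (chain(q,s.x)[2].inv()*o).as_quat().round(2) for p,q,o in S[:2]]); np.save("L.npy",s.x)
E
python3 fk.py
```

```text
[[ 0.6563 -0.0197  0.052 ]
 [ 0.6336 -0.1285  0.052 ]
 [ 0.5878 -0.1188  0.052 ]
 [ 0.609  -0.011   0.052 ]] c [ 0.6217 -0.0695  0.052 ] yaw 78.5384900553397
len 0.11116192481387614 0.10993839094571294 0.04812090960006727 0.046833074905230636
tea [0.6622 0.0788 0.15  ] 0.06409215738891061 0.06238659456755649
can [ 0.5944 -0.1825  0.15  ]
rack [[ 0.7102  0.1152  0.012 ]
 [ 0.6214 -0.2375  0.012 ]
 [ 0.5562 -0.1619  0.012 ]
 [ 0.6131  0.0643  0.012 ]]
yaw 75.87452372058185 0.36371133160481794 mid neigh [ 0.62831909 -0.05181985]
[ 0.1289  0.5769  0.4086  0.1862  0.0707 -0.0047] 0.037243956153414415 [array([-0.  ,  0.  ,  0.71,  0.71]), array([-0.  ,  0.  ,  0.71,  0.71])]
```

```bash
python3 - <<'E'
from h import *
y1=np.radians(78.5); c=np.array([.6217,-.0695,0])
print(sensors.current_time(), sensors.current_ft_force())
manip.move_pose(c+[0,0,.34],down(y1))
manip.movel(c+[0,0,.191],speed=.2,threshold=15)
print(sensors.current_ee_pos(), sensors.current_ft_force())
manip.grab(60); print(sensors.current_opening(),sensors.current_grip_force())
manip.movel(c+[0,0,.43],speed=.2)
print(sensors.current_opening(),sensors.current_ft_force(),sensors.current_ft_torque(),sensors.current_time())
W=cam("wrist"); cv2.imwrite("pics/w2.png",W[0]["color"][...,::-1])
S=cam("side"); cv2.imwrite("pics/s2.png",cv2.resize(S[0]["color"][120:260,150:350,::-1],(800,560)))
E
python3 - <<'E'
import re
s=open('fk.py').read()
s=s.replace("h,a,b,c,dy,ex=L","h,a,b,c,dy,ex,fx,fy,gx,gy=L").replace("F.apply([0,0,b])","F.apply([fx,fy,b])").replace("G.apply([0,0,c])","G.apply([gx,gy,c])").replace("[.2,.4,.4,.1,0,0]","[.2,.4,.4,.1,0,0,0,0,0,0]")
open('fk.py','w').write(s)
E
python3 fk.py
```

```text
2.7417 [-0.40775304  0.41296364 -0.56844811]
[ 0.62243045 -0.069637    0.19201433] [-0.0360999  -0.79088598  0.03793757]
0.04695633828087711 64.39641952514648
0.04742229138320084 [ 0.18977928  0.73465625 -4.20670384] [-0.06712446  0.03204163  0.03559168] 6.9
[ 0.1368  0.6297  0.4211  0.1911  0.0216 -0.      0.0604  0.0478 -0.
  0.    ] 8.127931105939012e-10 [array([-0.  ,  0.  ,  0.71,  0.71]), array([-0.  ,  0.  ,  0.71,  0.71])]
```

View pics/w2.png

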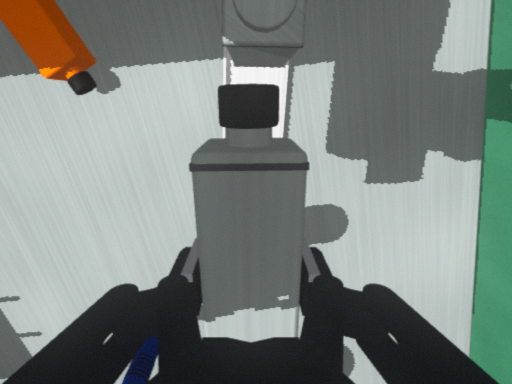

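Tin held centrally between the pads, cap away from the pads at (248,105), shoulder band at row 166; the rack floor is empty and the tea tin still stands at (263,25).

```bash
python3 - <<'E'
from h import *
# where along tool x is the tin centre
c=read_camera("wrist"); H=np.array(c["hand_eye"])
def tx(u,v,z):
    d=H[:3,:3]@[(u-c["cx"])/c["fx"],(v-c["cy"])/c["fy"],1]; return H[:3,3]+d*(z-H[2,3])/d[2]
print("band",tx(249,166,.140),"capfar",tx(248,86,.155))
y=np.radians(-14.1); p=np.array([.40,-.09,0])
manip.move_pose(p+[0,0,.30],down(y))
manip.movel(p+[0,0,.195],speed=.2)
r=manip.movel(p+[0,0,.182],speed=.03,threshold=4)
print(r,sensors.current_ee_pos(),sensors.current_ft_force())
manip.ungrasp(); manip.hold(.2)
manip.movel(p+[0,0,.40],speed=.3)
W=cam("wrist"); im=W[0]["color"][...,::-1]; cv2.imwrite("pics/w3.png",im)
np.savez("w3.npz",o=W[1],q=W[2].as_quat(),k=[W[0][x] for x in("fx","fy","cx","cy")])
print(sensors.current_time())
E
```

```text
band [ 0.05646051 -0.00015324  0.14      ] capfar [ 0.08695753 -0.00056348  0.155     ]
True [ 0.40089667 -0.09029682  0.18811536] [0.13328307 0.0048573  2.11576946]
10.9417
```

View pics/w3.png

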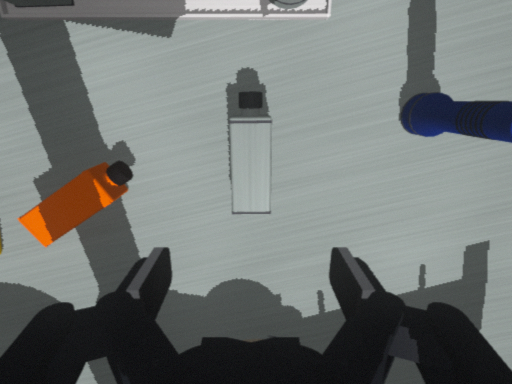

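The tin lies on bare counter, body at pixels (231–271, 120–213), cap away from the robot, released; orange look-alike (75,200) and torch (430,115) untouched. Planning the tilted regrasp.

```bash
cat > plan.py <<'E'
from h import *
from fk import chain
from scipy.optimize import least_squares
L=np.load("L.npy"); e=np.radians(20); y=np.radians(-14.1)
a=np.array([np.cos(y),np.sin(y),0]); u=np.array([0,0,1.]); n=np.array([np.sin(y),-np.cos(y),0])
tl=R.from_rotvec(-e*n)*R.from_quat(down(y)); tf=R.from_rotvec(np.pi/2*n)*tl
T=np.array([.4009,-.0903,0]); F=np.array([.627,-.0515,.004])
def tcp(g,r): return g-.155*r.apply(u)
GL=T+.010*a+.032*u; GF=F+.070*u-.008*a
Q=R.from_quat([0,0,2**-.5,2**-.5])
def ik(p,r,seed):
    f=lambda q:(lambda c:np.r_[(c[1]-p)*5,((c[2]*Q).inv()*r).as_rotvec()])(chain(q,L))
    s=least_squares(f,seed,xtol=1e-12,ftol=1e-12); return s.x,np.abs(s.fun).max()
E
python3 - <<'E'
from plan import *
Jf=np.array(solve_ik(tcp(GF,tf),tf.as_quat())); print("final",Jf.round(2),ik(tcp(GF,tf),tf,Jf)[1])
# tin + gripper points in tool frame (via lying grasp)
P=[T+s*a+w*n+z*u for s in(-.06,.086) for w in(-.024,.024) for z in(0,.048)]
pts=np.r_[tl.inv().apply(np.array(P)-tcp(GL,tl)),[[x,yy,.175] for x in(-.02,.02) for yy in(-.06,.06)],[[.1,0,.04],[-.045,0,.1]]]
J=Jf
for h in np.arange(0,.36,.01):
    J,r=ik(tcp(GF,tf)+h*u,tf,J)
    if abs(h*100%5)<.01 or r>1e-4: print(round(h,2),J.round(2),round(r,6))
for ha in(.2,.3):
  A=np.array(solve_ik(tcp(GL,tl)+ha*u,tl.as_quat())); print("A",A.round(2))
  for h in(.2,.25,.3):
    B=Jf
    for k in np.arange(.02,h+.001,.01): B,_=ik(tcp(GF,tf)+k*u,tf,B)
    m=[]
    for s in np.linspace(0,1,101):
        w,p,r=chain(A+s*(B-A),L); X=p+(r*Q).apply(pts); i=X[:,2].argmin(); m.append([X[i,2],*X[i,:2],w[2],s])
    m=np.array(m); print(ha,h,m[m[:,0].argmin()].round(3),"wristmin",m[:,3].min().round(3),"start/end",m[[0,-1],0].round(3))
E
```

```text
final [-0.13  0.75  2.56  3.25  1.4  -1.55] 5.551115123125783e-16
0.0 [-0.13  0.75  2.56  3.25  1.4  -1.55] 0.0
0.05 [-0.13  0.57  2.53  3.26  1.19 -1.58] 0.0
0.1 [-0.13  0.41  2.48  3.27  0.97 -1.61] 0.0
0.15 [-0.13  0.26  2.41  3.3   0.76 -1.65] 0.0
0.2 [-0.13  0.13  2.34  3.34  0.56 -1.7 ] 0.0
0.25 [-0.13  0.03  2.26  3.43  0.39 -1.8 ] 0.0
0.3 [-0.13 -0.05  2.17  3.63  0.23 -2.01] 0.0
0.35 [-0.13 -0.11  2.08  4.27  0.12 -2.65] 0.0
A [-0.36  0.25  1.64 -0.04  1.6   1.47]
0.2 0.2 [0.17  0.406 0.055 0.531 0.13 ] wristmin 0.392 start/end [0.2   0.204]
0.2 0.25 [0.174 0.408 0.03  0.544 0.11 ] wristmin 0.442 start/end [0.2   0.254]
0.2 0.3 [0.179 0.414 0.022 0.553 0.1  ] wristmin 0.492 start/end [0.2   0.304]
A [-0.36  0.19  1.47 -0.04  1.83  1.46]
0.3 0.2 [ 0.204  0.656 -0.034  0.392  1.   ] wristmin 0.392 start/end [0.3   0.204]
0.3 0.25 [ 0.254  0.644 -0.081  0.442  1.   ] wristmin 0.442 start/end [0.3   0.254]
0.3 0.3 [0.266 0.431 0.042 0.637 0.12 ] wristmin 0.492 start/end [0.3   0.304]
```

```bash
python3 - <<'E'
from plan import *
Jf=np.array(solve_ik(tcp(GF,tf),tf.as_quat())); B=Jf
for k in np.arange(.02,.251,.01): B,_=ik(tcp(GF,tf)+k*u,tf,B)
g=tcp(GL,tl)
manip.move_pose(g+.1*u,tl.as_quat())
print(manip.movel(g,speed=.15,threshold=15),sensors.current_ee_pos()-g)
manip.grab(90); print(sensors.current_opening(),sensors.current_grip_force())
manip.movel(g+.3*u,speed=.25)
print(sensors.current_opening(),sensors.current_ft_force(),sensors.current_ft_torque(),sensors.current_time())
manip.goto_joints(B)
print(sensors.current_opening(),sensors.current_ee_pos()-tcp(GF,tf),sensors.current_time())
W=cam("wrist");S=cam("side")
a1=cv2.resize(W[0]["color"][...,::-1],(400,300)); b1=cv2.resize(S[0]["color"][60:270,130:410,::-1],(400,300))
cv2.imwrite("pics/w4.png",np.hstack([a1,b1]))
E
```

```text
False [ 0.000204   -0.00011023  0.00155559]
0.04689318747207942 93.08069944381714
0.04712370293674321 [-0.25236565 -0.40115913 -3.83778787] [-0.12967383 -0.3759254   0.00970645] 14.075
0.04724943648319465 [ 3.20422425e-04 -6.47455349e-05  2.50327575e-01] 16.9833
```

View pics/w4.png

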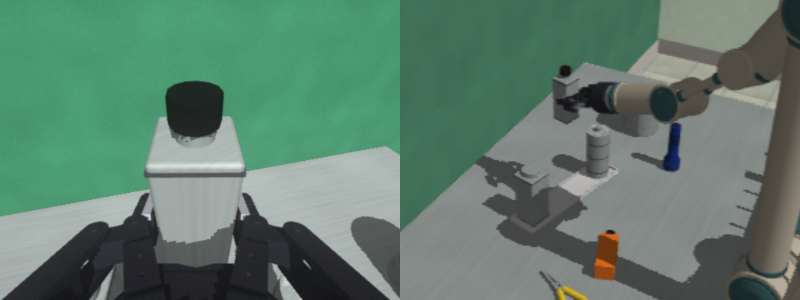

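The tin is held upright with the cap on top (left half at (195,105); right half at (565,95)), and the arm reaches in from the robot side. The canister and tea tin still stand.

```bash
python3 - <<'E'
from plan import *
f=tcp(GF,tf); f0=np.array(sensors.current_ft_force())
manip.movel(f+.02*u,speed=.12)
print(sensors.current_q().round(2))
r=manip.movel(f-.004*u,speed=.02,threshold=4)
print(r,sensors.current_ee_pos()-f,sensors.current_ft_force()-f0,sensors.current_opening(),sensors.current_time())
manip.hold(.3)
S=cam("side");C=cam("scene");
p=proj(S,F+.06*u); q=proj(C,F+.06*u); print(p,q)
cr=lambda c,p:cv2.resize(c[int(p[1])-75:int(p[1])+75,int(p[0])-50:int(p[0])+50,::-1],(400,600),interpolation=cv2.INTER_CUBIC)
cv2.imwrite("pics/f1.png",np.hstack([cr(S[0]["color"],p),cr(C[0]["color"],q)]))
E
```

```text
[-0.13  0.68  2.55  3.25  1.31 -1.56]
True [-2.55676644e-05 -1.75897005e-05 -2.49460223e-03] [-1.0925012   0.74766598  8.42702938] 0.047172887723640776 20.1833
[246.43991456 183.6539172 ] [234.05162818 199.12947689]
```

View pics/f1.png

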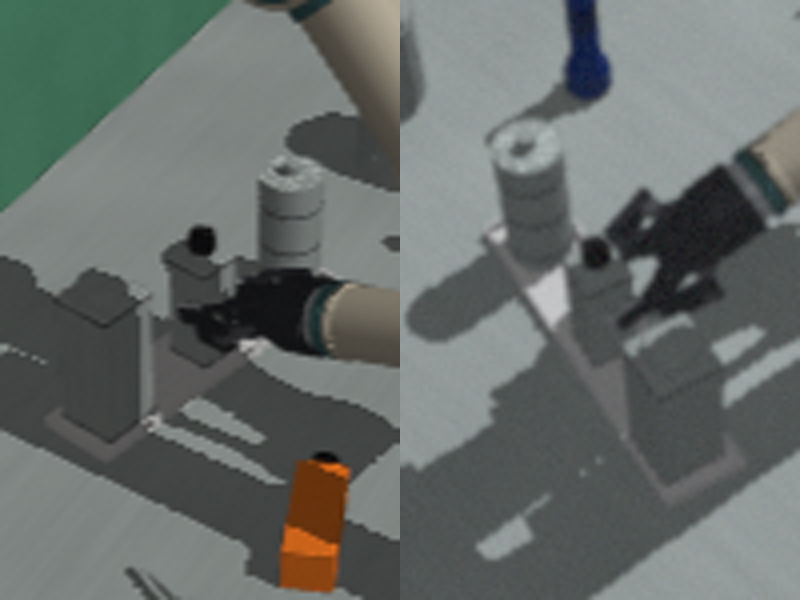

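The tin stands inside the lane between its neighbours (side crop (200,290), scene crop (597,290)). The contact height matches the rack floor to about 1 mm, so I release it and back away.

```bash
python3 - <<'E'
from plan import *
manip.ungrasp(); manip.hold(.3); print(sensors.current_opening(),sensors.current_ft_force())
p=np.array(sensors.current_ee_pos()); tz=tf.apply(u)
for d in (.11,.09,.075):
    try: manip.movel(p-d*tz,speed=.1); print("back",d); break
    except manip.Unreachable: pass
try: manip.movel(np.array(sensors.current_ee_pos())+.1*u,speed=.15)
except manip.Unreachable: print("noup")
print(sensors.current_time(),sensors.current_ft_force())
W=cam("wrist");S=cam("side");C=cam("scene")
ps=proj(S,F+.06*u); q=proj(C,F+.06*u)
cr=lambda c,p:cv2.resize(c[int(p[1])-75:int(p[1])+75,int(p[0])-50:int(p[0])+50,::-1],(400,600),interpolation=cv2.INTER_CUBIC)
cv2.imwrite("pics/f2.png",np.hstack([cr(S[0]["color"],ps),cr(C[0]["color"],q)]))
E
```

```text
0.08539472381104773 [-0.37906517  0.8000785   0.05865098]
22.1667 [ 0.20691627  0.65930584 -0.02344694]
```

View pics/f2.png

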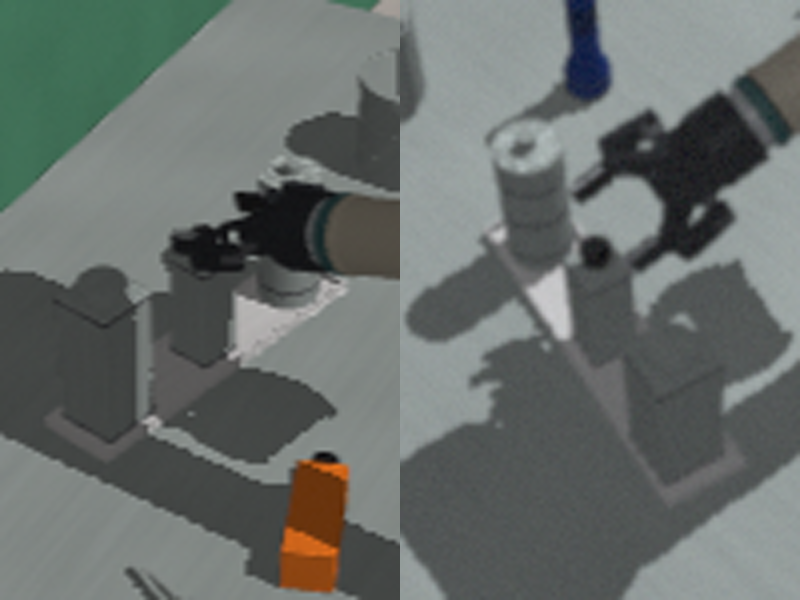

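The backward retreats were unreachable, so the gripper rose straight up, clear of the tin. The tin stands free in the lane (side crop (200,300), scene crop (600,300)), and the neighbours are unmoved. I raise the arm further, take a last look, and hand in.

```bash
python3 - <<'E'
from plan import *
p=np.array(sensors.current_ee_pos())
manip.movel(p+.1*u,speed=.15)
try: manip.movel(p+.1*u-.06*a,speed=.15)
except manip.Unreachable: print("no back")
manip.hold(.5)
C=cam("scene"); S=cam("side")
for n,X in (("scene",C),("side",S)):   # cap: dark pixels near its expected place
    e=proj(X,F+.138*u); g=X[0]["color"].max(2); m=np.zeros_like(g); x,y0=e.round().astype(int)
    m[y0-8:y0+9,x-8:x+9]=(g[y0-8:y0+9,x-8:x+9]<45); c=cv2.moments(m,True); print(n,e.round(1),c["m00"],c["m10"]/c["m00"],c["m01"]/c["m00"])
print(sensors.current_time(),sensors.current_ft_force().round(2)); print(manip.close_job())
E
```

```text
scene [232.6 186.1] 38.0 232.5 187.0
side [246.3 167.7] 40.0 246.325 168.025
24.275 [ 0.19 -0.07  0.36]
the job is handed in; nothing more can be done
None
```

The tin stands upright, cap up, on the rack floor about midway between the canister and the tea tin; before that it was lifted out, released on the counter and regripped, nothing else appeared to move, and I handed the job in at about 24 s.

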